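# Overhang the bar board for picking up

### The job

The small white board lies flat on the wooden riser and cannot be picked up there. Push or drag it with your fingertips, never lifting or tipping it, toward the riser's front edge (the long edge nearest you) until exactly its red strip, about 4 cm, sticks out past that edge, with the board square to the edge. Leave it lying there, and do not disturb the other things.

Things in the scene. Friction and masses are not known exactly. Their poses are not given: they have to be found in the camera images.
- riser: low pale wooden counter riser, fixed to the worktop, open beneath: top board 380 mm wide (its y), 220 mm deep (its x), flat top 50 mm above the worktop. Origin at the centre of its footprint, at worktop level; z up, -x toward its front edge, which lies at x = -110 mm. It stands turned by up to about 17 degrees.
- riser_front (a point): middle of the riser's front edge, on its top face; axes as the riser's
- board: small thin chopping board lying flat and loose on the riser: 140 mm (its x) by 120 mm (its y), 8 mm thick, about 0.1 to 0.25 kg. White plastic but for the 40 mm nearest the riser's front edge, a red strip over its full 120 mm width. Origin at the centre of its underside; -x toward the red end, whose edge is at x = -70 mm; the white back edge is at x = +70 mm. It starts wholly on the riser, up to about 18 degrees askew to it.
- board_center (a point): centre of the board, half-way through its thickness; axes as the board's
- strip_left (a point): corner of the board's red end at its +y side, half-way through the thickness
- strip_right (a point): corner of the board's red end at its -y side, half-way through the thickness
- tealight: tealight in a metal cup, 38 mm across, 15 mm high, standing on the riser near its +y end; origin under its centre
- dropper: small brown dropper bottle, 34 mm across, 102 mm high, standing on the riser near its -y end; origin under its centre
- pickles: big glass jar of pickles with a black lid, 96 mm across, 147 mm high, on the worktop to the right; origin under its centre
- mug: two-tone dark and white mug, 82 by 114 by 97 mm with its handle, on the worktop to the right; origin under its middle
- apple: red apple, 72 mm across, 63 mm high, on the worktop in front on the left; origin under its centre
- spice_jar_4: spice jar with a white cap, 44 mm across, 109 mm high, in the group on the left; origin under its centre
- mill_6: glass salt shaker with a grey top, 44 mm across, 90 mm high, in the group on the left; origin under its centre

How it is judged:
At the end, for the whole second after the job is handed in: Both corners of the red end stick out 32 to 48 mm past the riser's front edge (so the board is square to it within about 7 degrees); the board lies flat and still on the riser, and no other thing stands more than 15 mm from where it was (x of strip_left in the frame of riser between -0.158 and -0.142 m and x of strip_right in the frame of riser between -0.158 and -0.142 m and z of board_center in the frame of riser between 0.05 and 0.058 m and angle between board_center's own z axis and vertical below 0.05 rad and linear speed of board below 0.01 m/s and distance of each of tealight, dropper, pickles, mug, apple, spice_jar_4, mill_6 from where it was at the start of the episode below 0.015 m); the robot touches nothing.
It fails at once if the board is lifted or raised off the riser (its centre more than 8 mm up) (z of board_center in the frame of riser above 0.062 m).
It fails at once if the board is tipped by more than about 9 degrees (angle between board_center's own z axis and vertical above 0.16 rad).
It fails at once if the board comes off the riser (z of board_center in the frame of riser below 0.04 m).
It fails at once if another listed thing is moved by more than 15 mm (distance of any of tealight, dropper, pickles, mug, apple, spice_jar_4, mill_6 from where it was at the start of the episode above 0.015 m).
It also fails if it takes over 35 s, if anything falls off the work surface, if the arm or the gripper's body presses on something with over 40 N, if the wrist force passes 120 N, or if a joint passes its speed limit or range.

### The arm

A 6-joint arm with a two-finger parallel gripper is mounted at the origin on a cart in front of the work surface, level with it; the furniture and walls round the work are solid. World frame = base frame: x ahead of the robot, y to its left, z up, the work surface at z = 0. Lengths are in m, angles in rad, forces in N, time in s.
With the tool pointing down it reaches from about 0.35 to 0.975 m from the base axis. Payload 4.9 kg.
Tool frame: the origin (TCP) lies at the very end of the fingers, on their centre line; the grasp point (between the pads) lies 19 mm behind it (ctrl.grip_point_offset is the distance from the TCP to the grasp point, in m); z points along the fingers, y is the line along which they close (so a half turn about z gives the same grasp; the last joint's range is limited). The gripper opens to 85 mm and grips with 20 to 120 N. Pads are 22 mm wide; open, the fingers measure 114 mm over their backs; the gripper's body (76 mm by 85 mm) begins 54 mm behind the grasp point. The pads swing forward as they close: fully open they stand 13 mm farther back than shut.
Start: joints at [1.159, 0.053, 1.613, -0, 1.476, -0.119], TCP at [0.18, 0.598, 0.231] pointing down, gripper open.
Joint ranges: [-3.01, 3.01], [-1.01, 2.22], [0.06, 2.58], [-1.02, 4.17], [0.09, 2.62], [-3.14, 3.14]. Speed limits (rad/s): [2.57, 2.57, 3.14, 3.14, 3.14, 3.14].

### API

Orientations are given as a rotation vector (axis times angle).
In Python, from station import ctrl gives the robot as it stands.
- The arm moves only by the tool send_rows, never from a script. Its argument "rows" is a list of rows, each a list of 3 entries, a list of its own where there are three numbers: the finger opening in cm, from 0 to 8.54, then the shift along the tool's x, y, z in cm, then the turn about the tool's z in degrees. A call has 1 to 10 rows; each row shifts and turns the commanded pose from where the row before left it, along the tool's axes as they then stand; what a row does not reach is not made up. A row lasts 1/8 s, in which the tool goes at most 62.5 mm and 10.7 degrees, less where a joint would pass 70% of its speed; a pose out of reach is approached as far as the arm can. A call with a gripper value outside its range is refused whole. The fingers move at their own pace and stop on an object; "newtons" is the grip in N (left out, the last holds). Time passes only in rows, so rows that do not move let the fingers close. It gives the time, the measured TCP pose, the force, the opening and the grip force at its end, in the units of the state.
- ctrl.get_obs(): the state, without advancing time (a new reading comes with each control period).
- ctrl.get_image(name): name is "scene" or "top" or "wrist"; returns a dict with "frame" (384x512x3 uint8, red, green, blue), "range_z" (384x512 float32, m along the optical axis (not along the pixel's ray), 0 where there is no reading), "fx", "fy", "cx", "cy" (pixels), "k1" (the pictures are not rectified: a ray, as slopes to the right and down, at radius r is drawn at 1 + k1 r^2 times it, then the intrinsics apply), "cam_to_world" (4x4, takes a point from camera to world coordinates). Camera axes: x right, y down, z forward; pixel columns grow to the right and rows downward; lengths in m; the calibration is good to about 2 mm. A picture is of the moment at which its call begins.
- ctrl.finish_job(): hands the job in; it is judged then, once.
The state is a dict: "t": time; "q": joint angles; "dq": joint speeds; "effort": joint torques, N m; "tool_pos": TCP position; "tool_rot": TCP orientation; "contact_force": force on the tool from outside, world axes, zero at the start; "wrist_torque": the same for the moment, N m; "opening": finger opening in m; "grip_force": force on a finger pad.
Only numpy, scipy, OpenCV 4.12 (cv2) and the standard library are available. Lean on these libraries where they do the work, as an engineer would, in place of code of your own. Each camera call takes 0.05 s, during which the arm holds its last target. There are 200 camera calls.

## Working session

There is one attempt and no reset: what is moved stays moved. The work goes in short steps, Python scripts to look and compute and a tool call to move; the robot and the scene stay as the last step left them, time stands still between calls to the robot, and variables do not carry over. Pictures are saved under pics/ and viewed, at most 10 in all, crops included, and the job is handed in when it is done.

Besides the shell and the picture viewer there is one more tool, called after ">>>" as name(argument=value, ...) on one line, values as JSON. send_rows: Moves the arm, as the interface text tells. Its arguments: {"type":"object","properties":{"rows":{"type":"array","items":{"type":"array"}},"newtons":{"type":"number"}},"required":["rows"]}

```bash
mkdir -p pics; cat > h.py <<'E'
import numpy as np, cv2
from station import ctrl
def grab(n,f=None):
    im=ctrl.get_image(n)
    if f: cv2.imwrite('pics/'+f,im['frame'][:,:,::-1])
    return im
def world(im):
    H,W=im['range_z'].shape
    u,v=np.meshgrid(np.arange(W),np.arange(H))
    x=(u-im['cx'])/im['fx'];y=(v-im['cy'])/im['fy']
    X,Y=x.copy(),y.copy()
    for _ in range(10):
        s=1+im['k1']*(X*X+Y*Y);X=x/s;Y=y/s
    z=im['range_z']
    P=np.stack([X*z,Y*z,z,np.ones_like(z)],-1)@np.array(im['cam_to_world']).T
    P=P[...,:3];P[z<=0]=np.nan
    return P
E
python3 - <<'E'
from h import *
im=grab('top','a.png');P=world(im);np.save('top.npy',P);cv2.imwrite('top.png',im['frame'][:,:,::-1])
im2=grab('scene','b.png')
o=ctrl.get_obs();print({k:np.round(o[k],3) for k in o})
print(im['fx'],im['k1'],np.round(im['cam_to_world'],3))
f=im['frame'].astype(int);z=P[...,2]
m=(abs(z-.05)<.004);m2=abs(z-.058)<.004
red=(f[...,0]>130)&(f[...,1]<90)&(f[...,2]<90)&(z>.04)&(z<.07)
print(m.sum(),m2.sum(),red.sum())
E
```

```text
{'t': np.float64(0.1), 'q': array([ 1.159,  0.053,  1.614,  0.   ,  1.476, -0.119]), 'dq': array([-0.001, -0.001, -0.001,  0.   , -0.001,  0.002]), 'effort': array([ 0.0000e+00, -3.9490e+01, -3.7136e+01, -0.0000e+00,  4.0000e-03,
        0.0000e+00]), 'tool_pos': array([0.18 , 0.598, 0.23 ]), 'tool_rot': array([-4.580e-01, -3.107e+00,  3.000e-03]), 'contact_force': array([0.403, 0.668, 0.579]), 'wrist_torque': array([-0.024,  0.018, -0.001]), 'grip_force': np.float64(0.0), 'opening': np.float64(0.085)}
480.3937885354227 0.0488625295214716 [[-0.259 -0.875  0.41  -0.268]
 [-0.966  0.239 -0.099  0.173]
 [-0.011 -0.421 -0.907  1.75 ]
 [ 0.     0.     0.     1.   ]]
2985 1328 234
```

View pics/a.png

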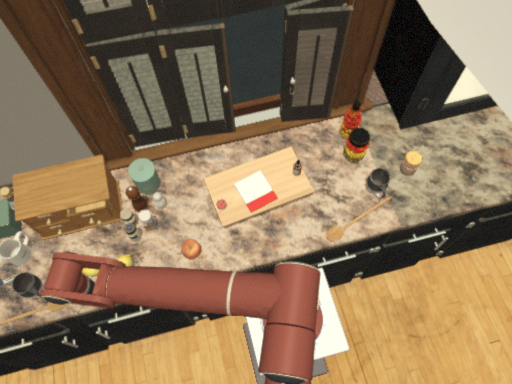

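View pics/b.png

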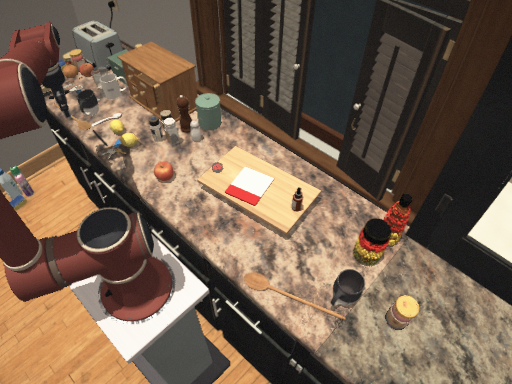

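The top view shows the riser around (260,187), with the board white at (254,186) and red at (262,202). The tealight is at (221,204) and the dropper at (297,167). Next I fit the poses from the top and scene images.

```bash
cat >> h.py <<'E'
def rect(pts):
    (c,s,a)=cv2.minAreaRect((pts[:,:2]*1000).astype(np.float32))
    return np.round(cv2.boxPoints((c,s,a)),1).tolist(),np.round(c,1),np.round(s,1),round(a,1)
def big(m):
    n,l,st,_=cv2.connectedComponentsWithStats(m.astype(np.uint8),connectivity=4)
    return l==1+np.argmax(st[1:,4])
def fit(im,lo=.035,hi=.075):
    P=world(im);f=im['frame'].astype(int);z=P[...,2]
    near=(z>lo)&(z<hi)&(abs(P[...,1])<.35)&(P[...,0]>.3)
    R,G,B=f[...,0],f[...,1],f[...,2]
    red=big(near&(R>110)&(G<R*.4)&(B<R*.4)); white=big(near&(B>R*.82)&(R>140))
    ri=big(near)
    return P,red,white,ri
E
python3 - <<'E'
from h import *
for n in ('top','scene'):
    im=grab(n);P,r,w,ri=fit(im)
    for k,m in (('red',r),('white',w),('board',big(cv2.morphologyEx((r|w).astype(np.uint8),cv2.MORPH_CLOSE,np.ones((3,3))))),('riser',ri)):
        m=m&np.isfinite(P[...,2])
        print(n,k,m.sum(),np.nanmedian(P[m][:,2]).round(4),*rect(P[m]))
    # tall / small items on riser
    for k,(a,b) in {'dropper':(.075,.17)}.items():
        z=P[...,2];m=big((z>a)&(z<b)&cv2.dilate(ri.astype(np.uint8),np.ones((15,15))).astype(bool))
        print(k,m.sum(),P[m].mean(0).round(3),P[m][:,2].max())
    if n=='top': print('tea',P[204,221],'corner edges',P[187:189,254])
E
```

```text
top red 232 0.0553 [[409.6000061035156, 42.5], [441.1000061035156, -66.0999984741211], [475.70001220703125, -56.099998474121094], [444.1000061035156, 52.599998474121094]] [442.6  -6.8] [ 36.  113.2] 16.2
top white 696 0.0548 [[448.29998779296875, 57.099998474121094], [478.6000061035156, -63.400001525878906], [581.5, -37.5], [551.0999755859375, 83.0]] [514.9   9.8] [106.1 124.2] 14.1
top board 966 0.0549 [[409.0, 44.400001525878906], [443.79998779296875, -75.4000015258789], [582.5, -35.099998474121094], [547.7000122070312, 84.69999694824219]] [495.8   4.7] [144.4 124.7] 16.2
top riser 4849 0.0479 [[381.5, 163.89999389648438], [427.5, -214.1999969482422], [652.9000244140625, -186.8000030517578], [606.9000244140625, 191.39999389648438]] [517.2 -11.4] [227.  380.9] 6.9
dropper 90 [ 0.522 -0.169  0.11 ] 0.15022746038394996
tea [0.47628199 0.14704334 0.04463408] corner edges [[0.50724021 0.00702263 0.05657962]
 [0.49853639 0.00908786 0.06658231]]
scene red 324 0.0557 [[408.0, 43.900001525878906], [437.6000061035156, -70.19999694824219], [475.6000061035156, -60.400001525878906], [446.0, 53.70000076293945]] [441.8  -8.3] [ 39.2 117.9] 14.5
scene white 720 0.0558 [[445.5, 60.79999923706055], [475.79998779296875, -60.0], [573.0, -35.599998474121094], [542.7000122070312, 85.19999694824219]] [509.2  12.6] [100.2 124.6] 14.1
scene board 1058 0.0558 [[406.5, 50.599998474121094], [437.5, -70.19999694824219], [573.5, -35.29999923706055], [542.5, 85.5]] [490.    7.7] [140.4 124.7] 14.4
scene riser 5232 0.0485 [[381.6000061035156, 163.6999969482422], [429.29998779296875, -215.60000610351562], [654.2999877929688, -187.3000030517578], [606.5999755859375, 192.0]] [517.9 -11.8] [226.8 382.4] 7.2
dropper 155 [ 0.522 -0.177  0.108] 0.1470801090406213
```

Riser yaw is about 7°, centred near (0.517,-0.012). The board is centred near (0.493,0.006) with yaw about 14.5°, and the sizes match those given. The plan is to bring both open fingertips down behind the board's back edge, square to the riser, and push. Next I work out the tool axes.

```bash
cat >> h.py <<'E'
from scipy.spatial.transform import Rotation as R_
def state():
    o=ctrl.get_obs();M=R_.from_rotvec(o['tool_rot']).as_matrix()
    return o,np.array(o['tool_pos']),M
RC=np.array([.5172,-.0116]);RY=np.deg2rad(7.)
ex=np.array([np.cos(RY),np.sin(RY)]);ey=np.array([-np.sin(RY),np.cos(RY)])
def rf(p): d=np.asarray(p)[...,:2]-RC; return np.stack([d@ex,d@ey],-1)
def plan(xr,yr,z):
    o,p,M=state()
    t=np.append(RC+xr*ex+yr*ey,z)
    yaw=np.degrees(np.arctan2(M[1,1],M[0,1])); want=97.
    d=(want-yaw+90)%180-90   # world ccw
    print('t',o['t'],'pos',p.round(4),'riser xy',rf(p).round(4)*1000,'tool x',M[:,0].round(3),'z',M[:,2].round(3),'turn tool z deg',-d)
    M2=R_.from_euler('z',d,degrees=True).as_matrix()@M
    print('shift cm before turn',((t-p)@M*100).round(2),'after turn',((t-p)@M2*100).round(2),'F',np.round(o['contact_force'],1),'open',o['opening'])
E
python3 -c "
from h import *
plan(.080,.022,.23)"
```

```text
t 0.2 pos [0.1802 0.598  0.2305] riser xy [-260.2  646.2] tool x [-0.957  0.289  0.   ] z [-0.001 -0.001 -1.   ] turn tool z deg -23.773355023591108
shift cm before turn [-56.29 -43.41   0.1 ] after turn [-34.02 -62.42   0.13] F [ 0.6  0.4 -0.1] open 0.08518867372479413
```

>>> send_rows(rows=[[6,[0,0,0],-8],[6,[0,0,0],-8],[6,[0,0,0],-7.8],[6,[-2.4,-4.5,0],0],[6,[-2.4,-4.5,0],0],[6,[-2.4,-4.5,0],0],[6,[-2.4,-4.5,0],0],[6,[-2.4,-4.5,0],0],[6,[-2.4,-4.5,0],0],[6,[-2.4,-4.5,0],0]])

```text
t: 1.45
tool_pos: [0.3863, 0.3048, 0.2312]
tool_rot: [-0.193, 3.135, 0.0]
contact_force: [0.5, 0.3, 0.8]
opening: 0.0601
grip_force: 0.0
```

>>> send_rows(rows=[[6,[-2.4,-4.5,0],0],[6,[-2.4,-4.5,0],0],[6,[-2.4,-4.5,0],0],[6,[-2.4,-4.5,0],0],[6,[-2.4,-4.4,0],0],[6,[-2.4,-4.4,0],0],[6,[-2.4,-4.4,0],0],[6,[0,0,0],0]])

```text
t: 2.45
tool_pos: [0.5915, 0.0146, 0.2307]
tool_rot: [0.186, -3.135, 0.0]
contact_force: [0.6, 0.4, 0.2]
opening: 0.0601
grip_force: 0.0
```

```bash
python3 - <<'E'
from h import *
plan(.080,.022,.11)
im=grab('wrist','c.png');P,r,w,ri=fit(im)
b=big(cv2.morphologyEx((r|w).astype(np.uint8),cv2.MORPH_CLOSE,np.ones((5,5))))
for k,m in (('red',r),('white',w),('board',b),('riser',ri)):
    m=m&np.isfinite(P[...,2]); q=rect(P[m]); print(k,m.sum(),np.median(P[m][:,2]).round(4),q[1:],rf(np.array(q[0])/1000).round(4).tolist())
E
```

```text
t 2.45 pos [0.5915 0.0146 0.2307] riser xy [76.9 17. ] tool x [-0.993 -0.118  0.001] z [-0.001 -0.    -1.   ] turn tool z deg -0.205672161408458
shift cm before turn [-0.31  0.51 12.07] after turn [-0.32  0.51 12.07] F [0.6 0.4 0.2] open 0.060119648901032184
red 4734 0.0574 (array([445.7,  -7.8]), array([ 38.6, 117.7]), 14.4) [[-0.0972, 0.0684], [-0.082, -0.0484], [-0.0438, -0.0434], [-0.059, 0.0733]]
white 7451 0.0574 (array([510.9,  17.5]), array([ 99.4, 105.9]), 14.7) [[-0.059, 0.0755], [-0.0447, -0.0295], [0.0537, -0.0161], [0.0394, 0.0889]]
board 12819 0.0574 (array([492.1,   5.3]), array([141.8, 120. ]), 14.4) [[-0.1009, 0.0702], [-0.0854, -0.0489], [0.0552, -0.0306], [0.0397, 0.0885]]
riser 70133 0.0498 (array([525.7, -12.1]), array([209.4, 380.7]), 6.6) [[-0.095, 0.1896], [-0.0977, -0.1911], [0.1117, -0.1926], [0.1144, 0.1881]]
```

View pics/c.png

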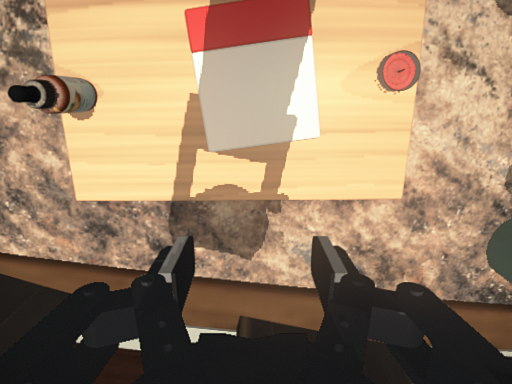

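The wrist view shows the board's white back edge at rows 138–150, with clear riser behind it down to row 200. The dropper at (55,95) and tealight at (400,70) are well clear. The back corner is at x'=55 mm, so I descend at x'≈81 mm.

>>> send_rows(rows=[[6,[-0.4,0.5,3],0],[6,[0,0,5],0],[6,[0,0,5],0],[6,[0,0,3],0],[6,[0,0,0.6],0],[6,[0,0,0],0]])

```text
t: 3.25
tool_pos: [0.5941, 0.0233, 0.0661]
tool_rot: [-0.194, 3.135, -0.0]
contact_force: [0.9, -0.2, -0.4]
opening: 0.0601
grip_force: 0.0
```

```bash
python3 - <<'E'
from h import *
plan(.001,.022,.055)
im=grab('wrist','d.png')
E
```

```text
t 3.25 pos [0.5941 0.0233 0.0661] riser xy [80.5 25.3] tool x [-0.992 -0.123 -0.001] z [ 0.001  0.    -1.   ] turn tool z deg 0.07669151632482851
shift cm before turn [ 7.96 -0.32  1.11] after turn [ 7.96 -0.33  1.11] F [ 0.9 -0.2 -0.4] open 0.06008588693841951
```

View pics/d.png

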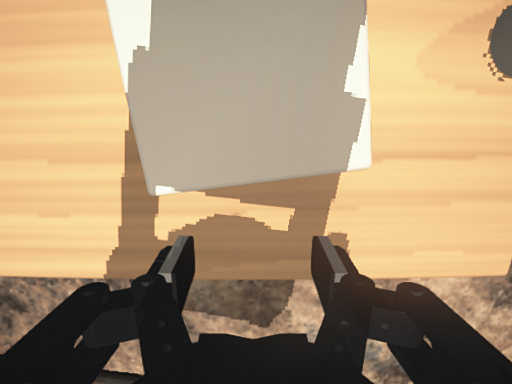

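The view shows the back corners at (150,193) and (370,165), with both fingertips at row ~240 clear behind and straddling the middle. Next I lower the tips gently to the riser.

>>> send_rows(rows=[[6,[0,0,0.8],0],[6,[0,0,0.3],0],[6,[0,0,0.2],0],[6,[0,0,0],0]])

```text
t: 3.8
tool_pos: [0.5938, 0.0226, 0.0522]
tool_rot: [0.192, -3.135, -0.0]
contact_force: [0.4, 0.7, 0.3]
opening: 0.0601
grip_force: 0.0
```

>>> send_rows(rows=[[6,[0,0,0.2],0],[6,[0,0,0.1],0]])

```text
t: 4.05
tool_pos: [0.5939, 0.0226, 0.0492]
tool_rot: [0.192, -3.136, -0.0]
contact_force: [0.2, 0.6, -0.4]
opening: 0.0598
grip_force: 0.0
```

>>> send_rows(rows=[[6,[0,0,0.2],0],[6,[0,0,0],0]])

```text
t: 4.3
tool_pos: [0.5937, 0.0226, 0.047]
tool_rot: [0.192, -3.135, -0.0]
contact_force: [0.1, -0.4, 0.1]
opening: 0.06
grip_force: 0.0
```

>>> send_rows(rows=[[6,[0,0,0.2],0],[6,[0,0,0],0]])

```text
t: 4.55
tool_pos: [0.5937, 0.0227, 0.0451]
tool_rot: [0.192, -3.135, -0.0]
contact_force: [-0.3, -0.6, 0.2]
opening: 0.0602
grip_force: 0.0
```

>>> send_rows(rows=[[6,[0,0,0.1],0],[6,[0,0,0],0]])

```text
t: 4.8
tool_pos: [0.5939, 0.0226, 0.045]
tool_rot: [0.193, -3.135, 0.0]
contact_force: [-3.6, 0.0, 4.4]
opening: 0.0601
grip_force: 2.5
```

The tips touched the riser at TCP z≈0.045, so I raise 3 mm and push part of the way.

>>> send_rows(rows=[[6,[0,0,-0.35],0],[6,[1,0,0],0],[6,[0.8,0,0],0],[6,[0.6,0,0],0],[6,[0.6,0,0],0],[6,[0.6,0,0],0],[6,[0.6,0,0],0],[6,[0.6,0,0],0],[6,[0,0,0],0]])

```text
t: 5.92
tool_pos: [0.5457, 0.0168, 0.0477]
tool_rot: [0.192, -3.135, -0.0]
contact_force: [0.6, -0.1, 0.3]
opening: 0.0602
grip_force: 0.0
```

```bash
cat >> h.py <<'E'
def report():
    plan(.001,.022,.055)
    for n in ('wrist','scene','top'):
        im=grab(n,None);P,r,w,ri=fit(im)
        b=big(cv2.morphologyEx((r|w).astype(np.uint8),cv2.MORPH_CLOSE,np.ones((5,5))))&np.isfinite(P[...,2])
        for k,m in (('red',r),('board',b)):
            q=rect(P[m]); print(n,k,m.sum(),np.nanmedian(P[m][:,2]).round(4),q[1:],(rf(np.array(q[0])/1000)*1000).round(1).tolist())
E
python3 -c "
from h import *
report();grab('wrist','e.png')"
```

```text
t 5.925 pos [0.5457 0.0168 0.0477] riser xy [31.7 24.7] tool x [-0.993 -0.122  0.001] z [-0.001  0.    -1.   ] turn tool z deg 0.01280673216236039
shift cm before turn [ 3.07 -0.27 -0.73] after turn [ 3.07 -0.27 -0.73] F [ 0.6 -0.1  0.3] open 0.060179025215512154
wrist red 1462 0.0567 (array([434. ,   5.5]), array([  3.3, 117.7]), 7.1) [[-82.2, 86.0], [-82.1, -31.6], [-78.8, -31.6], [-79.0, 86.0]]
wrist board 60654 0.0574 (array([482.9,  11.6]), array([101.8, 121.8]), 7.1) [[-82.3, 88.0], [-82.0, -33.8], [19.8, -33.6], [19.6, 88.2]]
scene red 321 0.0561 (array([411.6,   2.7]), array([ 39.1, 117.3]), 7.2) [[-122.8, 85.6], [-122.4, -31.6], [-83.3, -31.5], [-83.7, 85.7]]
scene board 1063 0.0559 (array([461.7,  12.1]), array([141.2, 123.7]), 7.5) [[-123.4, 91.5], [-122.2, -32.1], [19.0, -30.9], [17.8, 92.7]]Traceback (most recent call last):
  File "<string>", line 3, in <module>
    report();grab('wrist','e.png')
    ~~~~~~^^
  File "h.py", line 49, in report
    im=grab(n,None);P,r,w,ri=fit(im)
                             ~~~^^^^
  File "h.py", line 28, in fit
    red=big(near&(R>110)&(G<R*.4)&(B<R*.4)); white=big(near&(B>R*.82)&(R>140))
  File "h.py", line 23, in big
    return l==1+np.argmax(st[1:,4])
                ~~~~~~~~~^^^^^^^^^^
    return _wrapfunc(a, 'argmax', axis=axis, out=out, **kwds)
    return bound(*args, **kwds)
ValueError: attempt to get argmax of an empty sequence
```

The board is now square (7.1° vs 7°) with its back edge at x'≈20 mm. I push 2.4 cm more, then back off, rise, and measure the overhang from nearby.

>>> send_rows(rows=[[6,[0.6,0,0],0],[6,[0.6,0,0],0],[6,[0.6,0,0],0],[6,[0.6,0,0],0],[6,[0,0,0],0],[6,[-0.8,0,0],0],[6,[0,0,-6],0],[6,[0,0,-6],0],[6,[0,0,-6],0],[6,[0,0,0],0]])

```text
t: 7.32
tool_pos: [0.5342, 0.0145, 0.2351]
tool_rot: [-0.192, 3.124, -0.003]
contact_force: [0.3, -0.1, -0.1]
opening: 0.0594
grip_force: 0.0
```

```bash
python3 - <<'E'
from h import *
plan(.001,.022,.0477)
for n in ('wrist','scene'):
    im=grab(n,'f_%s.png'%n);P=world(im);f=im['frame'].astype(int);z=P[...,2]
    _,r,w,ri=fit(im)
    b=big(cv2.morphologyEx((r|w).astype(np.uint8),cv2.MORPH_CLOSE,np.ones((5,5))))&np.isfinite(z)
    for k,m in (('red',r),('board',b)):
        q=rect(P[m]); print(n,k,m.sum(),np.nanmedian(P[m][:,2]).round(4),q[1:],(rf(np.array(q[0])/1000)*1000).round(1).tolist())
    # riser edges: extent of top-face points per y' bin away from objects
    m=(abs(z-.05)<.005)&ri; L=rf(P[m])*1000
    for a in (-140,-110,-80,-60,115,125,135):
        s=L[(abs(L[:,1]-a)<5)]
        if len(s)>20: print(n,a,len(s),np.percentile(s[:,0],[0,1,99,100]).round(1))
E
```

```text
t 7.325 pos [0.5342 0.0145 0.2351] riser xy [20.  23.9] tool x [-0.992 -0.122 -0.012] z [ 0.012 -0.001 -1.   ] turn tool z deg 0.03290980985383385
shift cm before turn [ 2.13 -0.13 18.72] after turn [ 2.13 -0.13 18.72] F [ 0.3 -0.1 -0.1] open 0.05942845451919869
wrist red 4985 0.0574 (array([391.4,   1.2]), array([ 38.5, 118.1]), 7.1) [[-142.7, 87.0], [-142.4, -31.1], [-103.8, -31.0], [-104.2, 87.0]]
wrist board 13401 0.0574 (array([440.7,   7.4]), array([137.9, 118.3]), 7.1) [[-142.6, 87.1], [-142.3, -31.1], [-4.5, -30.8], [-4.8, 87.5]]
wrist -140 1698 [-106.4 -105.   108.7  112.3]
wrist -110 1721 [-106.5 -104.5  108.4  111.8]
wrist -80 1757 [-106.8 -104.6  109.5  112.7]
wrist -60 1738 [-107.7 -105.3  101.7  104.3]
wrist 115 1740 [-106.6 -105.3  105.4  112.3]
wrist 125 1785 [-106.8 -105.4  109.2  112.7]
wrist 135 1749 [-107.  -105.6  108.3  112.2]
scene red 333 0.0561 (array([387.9,   0.8]), array([ 39.2, 117.8]), 8.0) [[-147.4, 86.6], [-145.4, -31.2], [-106.1, -30.5], [-108.2, 87.3]]
scene board 1090 0.056 (array([437.5,  10.9]), array([139.8, 125.3]), 7.4) [[-146.7, 94.3], [-145.9, -31.1], [-6.1, -30.2], [-7.0, 95.2]]
scene -140 111 [-108.5 -108.   105.5  108.2]
scene -110 144 [-108.6 -106.7  106.2  106.7]
scene -80 134 [-108.  -106.6  107.3  108.5]
scene -60 131 [-109.5 -108.7  105.9  108.1]
scene 115 113 [-110.4 -108.   103.4  106.7]
scene 125 117 [-110.8 -109.7  107.8  109.9]
scene 135 104 [-113.5 -111.4  106.3  106.9]
```

View pics/f_wrist.png

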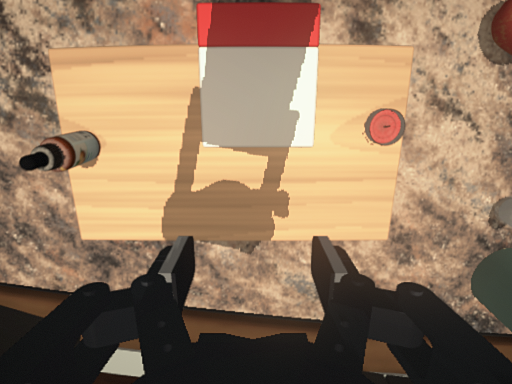

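The overhang is about 36.5 mm, with the front edge at x'≈-107 and the strip end at -143.6. The board is square. It's within tolerance, but I'll nudge it 3.5 mm more towards 40: descend in the same place first, then check.

>>> send_rows(rows=[[6,[0,0,6],0],[6,[0,0,6],0],[6,[0,0,3],0],[6,[0,0,0],0],[6,[0,0,0],0]])

```text
t: 8.05
tool_pos: [0.5307, 0.0148, 0.0782]
tool_rot: [-0.192, 3.136, -0.0]
contact_force: [0.4, 0.5, -0.0]
opening: 0.06
grip_force: 0.0
```

```bash
python3 -c "
from h import *
plan(.0042,.024,.0477)"
```

```text
t 8.05 pos [0.5307 0.0148 0.0782] riser xy [16.6 24.5] tool x [-0.992 -0.122 -0.   ] z [ 0. -0. -1.] turn tool z deg 0.0251157069051402
shift cm before turn [ 1.24 -0.05  3.05] after turn [ 1.24 -0.05  3.05] F [ 0.4  0.5 -0. ] open 0.060023384808913886
```

>>> send_rows(rows=[[6,[0,0,2],0],[6,[0,0,1],0],[6,[0,0,0],0],[6,[0.5,0,0],0],[6,[0.3,0,0],0],[6,[0.2,0,0],0],[6,[0.2,0,0],0],[6,[0,0,0],0],[6,[0,0,0],0],[6,[-1,0,0],0]])

```text
t: 9.3
tool_pos: [0.5279, 0.0146, 0.0474]
tool_rot: [0.192, -3.134, -0.0]
contact_force: [0.0, 0.1, -0.2]
opening: 0.0599
grip_force: 0.0
```

>>> send_rows(rows=[[6,[0,0,0],0],[6,[0,0,-6],0],[6,[0,0,-6],0],[6,[0,0,-6],0],[6,[0,0,0],0],[6,[0,0,0],0],[6,[0,0,0],0]])

```text
t: 10.18
tool_pos: [0.5272, 0.0147, 0.2252]
tool_rot: [0.192, -3.131, -0.001]
contact_force: [-0.6, 0.9, -0.0]
opening: 0.0597
grip_force: 0.0
```

```bash
python3 - <<'E'
from h import *
plan(.001,.022,.0477)
im=grab('wrist','g.png');P,r,w,ri=fit(im);z=P[...,2]
b=big(cv2.morphologyEx((r|w).astype(np.uint8),cv2.MORPH_CLOSE,np.ones((5,5))))&np.isfinite(z)
for k,m in (('red',r),('board',b)):
    q=rect(P[m]); print(k,m.sum(),np.nanmedian(P[m][:,2]).round(4),q[1:],(rf(np.array(q[0])/1000)*1000).round(1).tolist())
m=(abs(z-.05)<.005)&ri; L=rf(P[m])*1000
for a in (-110,-80,125,135):
    s=L[(abs(L[:,1]-a)<5)]; print(a,s[:,0].min().round(1),s[:,0].max().round(1))
E
```

```text
t 10.175 pos [0.5272 0.0147 0.2252] riser xy [13.1 24.9] tool x [-0.992 -0.122  0.004] z [-0.004  0.    -1.   ] turn tool z deg 0.024470044183544815
shift cm before turn [ 1.13 -0.31 17.76] after turn [ 1.13 -0.31 17.76] F [-0.6  0.9 -0. ] open 0.059749490687728696
red 5174 0.0573 (array([389.1,   0.7]), array([ 38.6, 118.5]), 7.1) [[-145.1, 87.1], [-144.9, -31.5], [-106.3, -31.4], [-106.5, 87.1]]
board 14240 0.0574 (array([438.1,   7.5]), array([137.6, 119.9]), 7.1) [[-145.0, 88.5], [-144.9, -31.5], [-7.3, -31.3], [-7.4, 88.7]]
-110 -106.8 111.7
-80 -107.0 107.3
125 -107.1 102.9
135 -106.8 110.0
```

View pics/g.png

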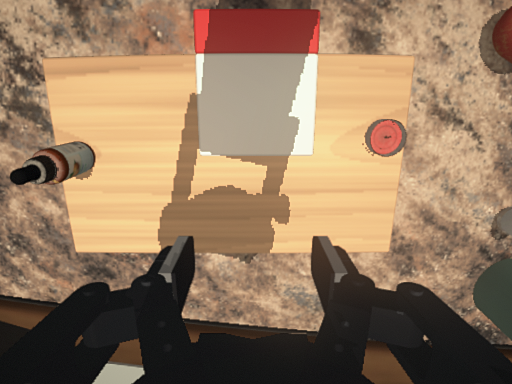

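The red strip (rows 10–53) now overhangs the front edge (row ~55) by about 39 mm. The board is square and flat, the other things are undisturbed, and the gripper is clear above.

```bash
python3 -c "
from station import ctrl
print(ctrl.finish_job())"
```

```text
the job is handed in; nothing more can be done
None
```

I handed the job in with the red strip about 39 mm past the riser's front edge by the wrist camera, the board square and flat, and nothing else moved that I could see; the hand-in returned no verdict.

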